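# Push a used stamp through the self-closing flap of the wash-up box

### The arm

A 6-joint arm with a two-finger parallel gripper is mounted at the origin on the work surface; the furniture and walls round the work are solid. World frame = base frame: x ahead of the robot, y to its left, z up, the work surface at z = 0. Lengths are in m, angles in degrees, forces in N, time in s.
With the tool pointing down it reaches from about 0.25 to 0.775 m from the base axis. Payload 8.9 kg.
Tool frame: the origin (TCP) lies midway between the tips of the shut fingers; the grasp point (between the pads) lies 19 mm behind it; z points along the fingers, y is the line along which they close (so a half turn about z gives the same grasp; the last joint's range is limited). The gripper opens to 85 mm and grips with 20 to 120 N. Pads are 22 mm wide; open, the fingers measure 114 mm over their backs; the gripper's body (76 mm by 85 mm) begins 54 mm behind the grasp point. The pads swing forward as they close: fully open they stand 13 mm farther back than shut.
Start: joints at [-79.716, 16.656, -8.789, 64.555, 0, 82.019], TCP at [0.165, -0.499, 0.231] pointing down, gripper open.
Joint ranges: [-144.48, 144.48], [-52.06, 99.96], [-74.48, 78.29], [-112.23, 115.85], [-86.99, 84.42], [-180, 180]. Speed limits (degrees/s): [127.2, 127.2, 159.86, 180, 180, 180].

### API

Orientations are given as [roll, pitch, yaw] about the fixed x, y, z axes, in that order (R = Rz(yaw) Ry(pitch) Rx(roll)).
In Python, from plant import bot, grab_frame gives the robot as it stands. The module is installed in compiled form; this text tells all that it offers.
- The arm moves only by the tool apply_moves, never from a script. Its arguments are lists of equal length, an entry for each row: "xyz": the shift along the tool's x, y, z in units of 30 mm (1.0 is 30 mm), a list of three; "rot": the turn, a rotation vector about the tool's x, y, z in degrees, a list of three; "hand": the finger opening in mm, from 0 to 85.4. A call has 1 to 20 rows; each row is the pose to reach, as a shift and turn from the pose commanded when the call began, along the tool's axes at that moment; what a row does not reach only later rows make up. A row lasts 1/10 s, in which the tool goes at most 50 mm and 8.59 degrees, less where a joint would pass 70% of its speed; a pose out of reach is approached as far as the arm can. A call with a gripper value outside its range is refused whole. The fingers move at their own pace and stop on an object; the grip force is fixed at half the most. Time passes only in rows, so rows that repeat a pose let the fingers close. It gives the time, the measured TCP pose, the force, the opening and the grip force at its end, in the units of the state.
- bot.get_state(): the state, without advancing time (a new reading comes with each control period).
- grab_frame(name): name is "side" or "top"; returns a dict with "frame" (480x640x3 uint8, red, green, blue), "z_map" (480x640 float32, m along the optical axis (not along the pixel's ray), 0 where there is no reading), "vertical_fov" (degrees; the focal length in pixels is half the picture's height over the tangent of half this angle, whatever the lens; pixels are square), "cx", "cy" (the principal point, pixels), "k1" (the pictures are not rectified: a ray, as slopes to the right and down, at radius r is drawn at 1 + k1 r^2 times it, then the intrinsics apply), "rvec" (rotation vector, rad) and "tvec" (3), from world to camera coordinates, as OpenCV has them. Camera axes: x right, y down, z forward; pixel columns grow to the right and rows downward; lengths in m; the calibration is good to about 2 mm. A picture is of the moment at which its call begins.
- bot.sign_off(): hands the job in; it is judged then, once.
The state is a dict: "time": time; "joint_pos": joint angles; "qvel": joint speeds; "tau": joint torques, N m; "tcp_pos": TCP position; "ee_rot": TCP orientation; "contact_force": force on the tool from outside, world axes, zero at the start; "moment": the same for the moment, N m; "gripper_width": finger opening in m; "finger_force": force on a finger pad.
Only numpy, scipy, OpenCV 4.12 (cv2) and the standard library are available. Lean on these libraries where they do the work, as an engineer would, in place of code of your own. Each camera call takes 0.05 s, during which the arm holds its last target. There are 200 camera calls.

### The job

Put away the used stamp block that lies on the sill of the wash-up box, without grasping or lifting it: push the box's self-closing flap inwards with one finger, keep it open, and with the other finger push the stamp off the sill so that it drops into the box. Do not use the stamp itself to push the shut flap open, because that smears it. Then draw the hand out so that the flap closes fully, and leave the other things on the table where they are.

Things in the scene. Friction and masses are not known exactly. Their poses are not given: they have to be found in the camera images.
- wash_box: Wash-up box of grey sheet metal, fixed, 202 mm long (x), 200 mm wide (y). Origin on the table under the middle of the sill's inner edge; z up, x level from the sill into the box (the way to push), y left of that. Sill: shelf 145 mm above the table, x = -92 to 0, with 7 mm rails along both sides. Beyond x = 0 the box is open down to its floor (139 mm below the sill), covered by the sloping flap.
- sill_edge (a point): Point on the sill's surface in the middle of its inner edge, 145 mm above the box's origin, axes as the box's; past it, in +x, the stamp drops. Clear width between the side rails, and between the flap's side cheeks, 190 mm; the cheeks slope up from 7 mm above the sill at x = 0 to 45 mm at x = 100 to 110 mm; the back wall's top is 46 mm above the sill.
- hinge_mid (a point): Middle of the flap's hinge rod (6 mm thick, along the box's y, knuckles 10 mm thick): 100 mm in +x beyond the sill edge and 38 mm above the sill.
- flap_lip (a point): Middle of the flap's free lower edge (a rolled lip 6 mm thick, 103 mm from the hinge). Shut, it lies about 4 mm beyond the sill edge and 2 mm above the sill's level.
- flap (a joint): Angle in rad of the sprung steel flap (191 mm wide, 2.5 mm thick): 0 shut, sloping 21 degrees up from sill edge to hinge; grows as its lip swings inwards and down; 1.21 hangs straight down, stop at 1.3. The spring shuts it (0.09 N m shut, 0.2 N m at 0.8 rad): a fingertip 5 mm above the sill's level pushes it with 2 to 7 N. It never stays open by itself.
- stamp: Used stamp block: wooden block with raised diamonds on its face, 55 x 57 x 27 mm high, 60 to 130 g, the only thing on the sill, flat, carved face up. Origin: centre of its underside; at the start 42 to 52 mm in front of the sill edge and up to 45 mm to either side of the middle, sides within 0.2 rad of the box's axes.
- stamp_other: Another stamp block, 55 x 56 x 27 mm, on the table before the box. Bystander. Origin: centre of its underside.
- cup_clear: Empty clear portion cup, 71 mm across, 42 mm high, on the table before the box. Bystander. Origin: centre of its underside.
- jar_orange: Pigment jar with a white lid, 52 mm across, 55 mm high, on the table behind the box. Bystander. Origin: centre of its underside.
- tub_white: White tub, 66 mm across, 50 mm high, on the table behind the box. Bystander. Origin: centre of its underside.
- clip: Black bulldog clip, 70 x 32 x 19 mm, on the table before the box. Bystander. Origin: centre of its underside.
Not all that is in view belongs to the job. Leave any green look-alike of the stamp alone.

How it is judged (in metres and radians):
On the way, in this order (a step that is already met when the one before it is completed fails the run):
1. a finger pushes the flap open while the stamp still lies on the sill (value of joint flap above 0.2 rad and contact force between the fingers and flap above 0.2 N and x of stamp in the frame of wash_box below 0 m and z of stamp in the frame of wash_box above 0.14 m), for 0.05 s.
2. the stamp has dropped into the box while a finger holds the flap open (z of stamp in the frame of wash_box below 0.09 m and value of joint flap above 0.25 rad and contact force between the fingers and flap above 0.2 N).
At the end, for the whole second after the job is handed in: The stamp lies at rest inside the box, below the flap (more than 70 mm under the sill's level); the flap is shut (within 0.05 rad); the bystanders are within 25 mm of where they stood (z of stamp in the frame of wash_box below 0.075 m and x of stamp in the frame of wash_box between -0.092 and 0.11 m and y of stamp in the frame of wash_box between -0.1 and 0.1 m and value of joint flap below 0.05 rad and linear speed of stamp below 0.02 m/s and distance of each of stamp_other, cup_clear, jar_orange, tub_white, clip from where it was at the start of the episode below 0.025 m); the robot touches nothing.
It fails at once if the stamp is lifted or carried (more than 12 mm above the sill) (z of stamp in the frame of wash_box above 0.157 m).
It fails at once if the stamp is shoved against the shut flap (value of joint flap below 0.1 rad and contact force between stamp and flap above 1 N).
It fails at once if a bystander is knocked away (more than 25 mm) (distance of any of stamp_other, cup_clear, jar_orange, tub_white, clip from where it was at the start of the episode above 0.025 m).
It also fails if it takes over 35 s, if anything falls off the work surface, if the arm or the gripper's body presses on something with over 40 N, if the wrist force passes 120 N, or if a joint passes its speed limit or range.

## Working session

There is one attempt and no reset: what is moved stays moved. The work goes in short steps, Python scripts to look and compute and a tool call to move; the robot and the scene stay as the last step left them, time stands still between calls to the robot, and variables do not carry over. Pictures are saved under pics/ and viewed, at most 10 in all, crops included, and the job is handed in when it is done.

Besides the shell and the picture viewer there is one more tool, called after "Request:" as a command line: name --argument value ..., lists and objects as JSON in quotes. apply_moves: Moves the arm, as the interface text tells. Its arguments: {"type":"object","properties":{"xyz":{"type":"array","items":{"type":"array","items":{"type":"number"}}},"rot":{"type":"array","items":{"type":"array","items":{"type":"number"}}},"hand":{"type":"array","items":{"type":"number"}}},"required":["xyz","rot","hand"]}

```bash
mkdir -p pics; ls; cat > h.py <<'E'
import numpy as np, cv2, pickle
def cam(f):
    h=480; fl=h/2/np.tan(np.radians(f["vertical_fov"])/2)
    R=cv2.Rodrigues(np.array(f["rvec"],float))[0]; t=np.array(f["tvec"],float).ravel()
    K=np.array([[fl,0,f["cx"]],[0,fl,f["cy"]],[0,0,1.]]); d=np.array([f["k1"],0,0,0.])
    return K,d,R,t
def rays(f,px):
    K,d,R,t=cam(f)
    n=cv2.undistortPoints(np.array(px,float).reshape(-1,1,2),K,d).reshape(-1,2)
    r=np.c_[n,np.ones(len(n))]
    return -R.T@t, r@R, r
def plane(f,px,z):
    c,r,_=rays(f,px); return c+r*((z-c[2])/r[:,2])[:,None]
def depthpts(f,px):
    c,r,_=rays(f,px); p=np.array(px).astype(int); return c+r*f["z_map"][p[:,1],p[:,0]][:,None]
def proj(f,P):
    K,d,R,t=cam(f); return cv2.projectPoints(np.array(P,float),np.array(f["rvec"],float),t,K,d)[0].reshape(-1,2)
E
python3 - <<'E'
from plant import bot, grab_frame
import cv2,pickle
from h import *
for n in("side","top"):
    f=grab_frame(n); pickle.dump(f,open(n+".pkl","wb")); cv2.imwrite(f"pics/{n}0.png",f["frame"][...,::-1])
    K,d,R,t=cam(f); print(n,K[0,0],f["k1"],-R.T@t,R[2])
print(bot.get_state())
E
```

```text
pics
side 508.8475435521202 -0.059981876866137554 [0.81925937 0.28460875 1.18442505] [-0.29978518 -0.33173155 -0.8944736 ]
top 457.7949557680367 -0.10728840040854108 [ 0.40537449 -0.10123108  1.03513644] [ 0.05626668  0.0068448  -0.99839231]
{'time': 0.1, 'joint_pos': array([-7.97142980e+01,  1.66865578e+01, -8.82452303e+00,  6.45551044e+01,
        6.48464111e-05,  8.20191994e+01]), 'qvel': array([ 0.10391509, -0.11243869,  0.02493799,  0.05274212,  0.07388429,
       -0.09500075]), 'tau': array([ 2.34051353e-03, -5.37977707e+01,  3.31918144e+01,  9.31043469e-03,
       -1.60717400e-04, -8.85424214e-06]), 'tcp_pos': array([ 0.16449524, -0.49816885,  0.23079643]), 'ee_rot': array([-1.79934465e+02, -9.25345430e-03,  1.82664973e+01]), 'contact_force': array([ 0.22716978, -0.2100898 ,  0.25460724]), 'moment': array([-0.02174882, -0.00488996, -0.04629652]), 'finger_force': 0.0, 'gripper_width': 0.08511640132719482}
```

View pics/side0.png

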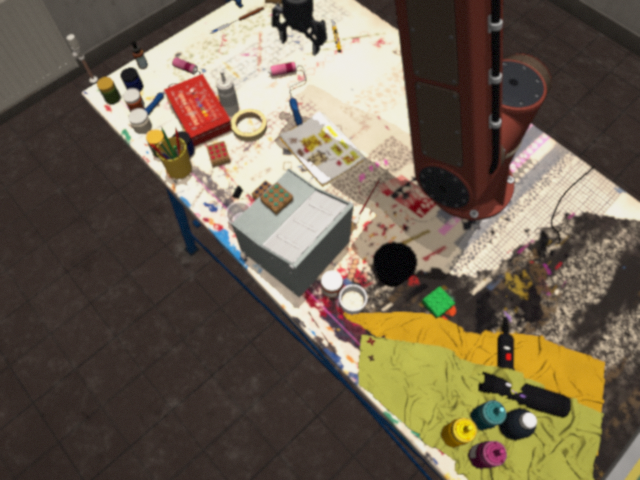

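View pics/top0.png

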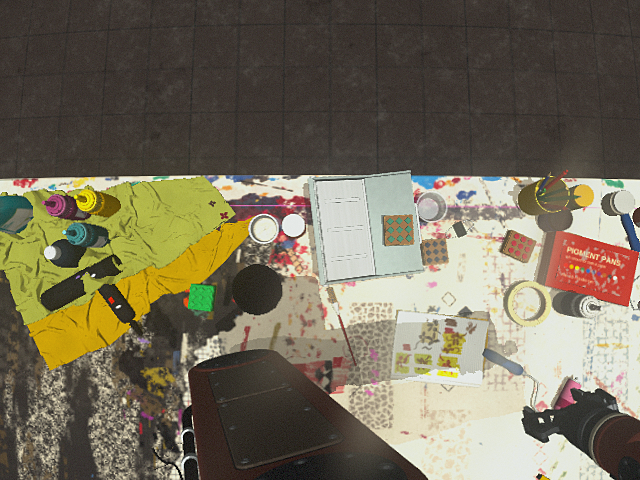

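The side view shows the box at about (295,230), with a stamp on its sill at (277,195). In the top view the sill is the right-hand strip at about (395,230), the flap is the pale panel at (345,228), and the flap hinge lies to the left.

Candidates in the top view:
- (398,229): on the sill
- (434,252): on the table before the box, so stamp_other
- (516,243): red-green block farther off
- (201,297): green look-alike

I choose (398,229), the only one on the sill, and will check it in a close crop.

```bash
python3 - <<'E'
from h import *
f=pickle.load(open("top.pkl","rb"))
im=f["frame"][160:295,300:480]; cv2.imwrite("pics/crop.png",cv2.resize(im[...,::-1],None,fx=4,fy=4,interpolation=cv2.INTER_CUBIC))
for p in [(398,229),(398,190),(398,262),(375,190),(375,265),(368,230),(345,228),(320,228),(315,228),(434,252),(430,207),(460,229)]:
    print(p,depthpts(f,[p]).round(4))
E
```

```text
(398, 229) [[ 0.4743 -0.2396  0.1715]]
(398, 190) [[ 0.5532 -0.2444  0.1454]]
(398, 262) [[ 0.412  -0.2439  0.1426]]
(375, 190) [[ 0.5531 -0.1992  0.1444]]
(375, 265) [[ 0.4061 -0.1988  0.143 ]]
(368, 230) [[ 0.4739 -0.1847  0.1486]]
(345, 228) [[ 0.4763 -0.1393  0.1659]]
(320, 228) [[ 0.4888 -0.0899  0.0103]]
(315, 228) [[ 0.474  -0.0827  0.1923]]
(434, 252) [[ 0.435  -0.3423  0.0284]]
(430, 207) [[ 0.5389 -0.3413 -0.0013]]
(460, 229) [[ 0.487  -0.4042  0.019 ]]
```

View pics/crop.png

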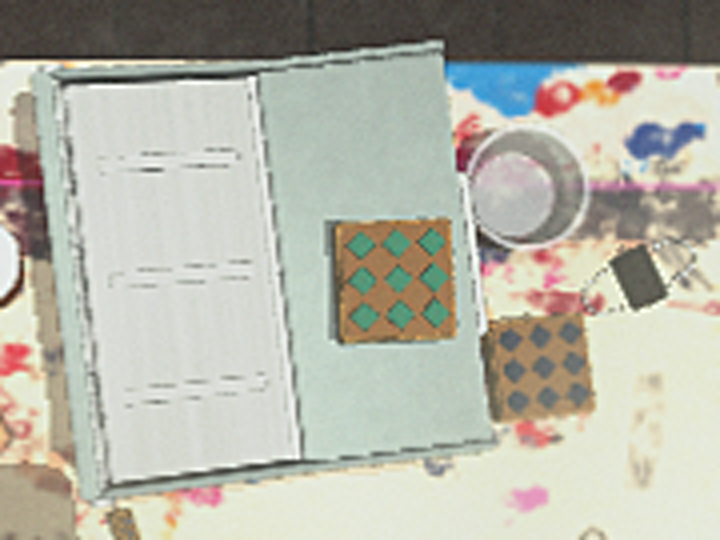

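The crop confirms the stamp: green diamonds on wood, at crop (397,281), lying on the pale sill between the flap lip (crop x about 258–300) and the outer edge (445–495). stamp_other is at crop (540,367), the cup at (530,188), and the clip at (640,275). Next I measure the box frame and the stamp.

```bash
python3 - <<'E'
from h import *
f=pickle.load(open("top.pkl","rb"))
c=lambda L:[(300+(x-1.5)/4,160+(y-1.5)/4) for x,y in L]
# rail outer corners at front (z .152), lip edge ends (z .149), back wall top outer corners (z .191)
A=plane(f,c([(443,43),(495,438)]),.152)[:,:2]; L=plane(f,c([(259,77),(300,460)]),.149)[:,:2]; B=plane(f,c([(38,70),(92,497)]),.191)[:,:2]
for n,P in zip("front lip back".split(),(A,L,B)):
    d=P[0]-P[1]; print(n,P.round(4).tolist(),"len",np.linalg.norm(d).round(4),"mid",P.mean(0).round(4),"dirdeg",np.degrees(np.arctan2(d[1],d[0])).round(2))
ex=B.mean(0)-A.mean(0); print("length",np.linalg.norm(ex)); ex/=np.linalg.norm(ex); ey=np.array([-ex[1],ex[0]])
o=A.mean(0)+.092*ex; print("ex",ex,"yaw",np.degrees(np.arctan2(ex[1],ex[0])),"sill_edge",o, "lip mid local",(L.mean(0)-o)@np.c_[ex,ey])
# stamp
hsv=cv2.cvtColor(f["frame"],cv2.COLOR_RGB2HSV); H,S,V=cv2.split(hsv)
m=((S>90)).astype(np.uint8); m[:, :378]=0; m[:,417:]=0; m[:208]=0; m[250:]=0
m=cv2.morphologyEx(m,cv2.MORPH_CLOSE,np.ones((5,5)))
ct=max(cv2.findContours(m,0,1)[0],key=cv2.contourArea)[:,0]
print("px bbox",ct.min(0),ct.max(0))
P=plane(f,ct,.172)[:,:2]; r=cv2.minAreaRect((P*1000).astype(np.float32)); print("stamp top",r)
s=np.array(r[0])/1000; print("stamp local",(s-o)@np.c_[ex,ey]); bp=cv2.boxPoints(r)/1000; print("corners local",((bp-o)@np.c_[ex,ey]).round(4).tolist())
# depth of sill
ys,xs=np.mgrid[185:210,380:408]; print("sill z",np.median(depthpts(f,np.c_[xs.ravel(),ys.ravel()])[:,2]))
# side view check
g=pickle.load(open("side.pkl","rb")); D=lambda x,y,z:[*(o+x*ex+y*ey),z]
im=g["frame"].copy(); 
pts=[D(-.092,.1,.152),D(-.092,-.1,.152),D(.11,-.1,.191),D(.11,.1,.191),D(0,.095,.145),D(0,-.095,.145)]+[[*b,.172] for b in bp]
im=cv2.resize(im[150:310,210:370],None,fx=3.7,fy=3.7)
for u,v in proj(g,pts): cv2.circle(im,(int((u-210+.5)*3.7),int((v-150+.5)*3.7)),3,(255,0,0),1)
cv2.imwrite("pics/sidechk.png",im[...,::-1])
E
```

```text
front [[0.5912, -0.2681], [0.3982, -0.2917]] len 0.1944 mid [ 0.4947 -0.2799] dirdeg 6.96
lip [[0.5743, -0.178], [0.3875, -0.1974]] len 0.1878 mid [ 0.4809 -0.1877] dirdeg 5.93
back [[0.5693, -0.0713], [0.3711, -0.0971]] len 0.1999 mid [ 0.4702 -0.0842] dirdeg 7.44
length 0.1972124522857693
ex [-0.12440638  0.99223135] yaw 97.14647640019618 sill_edge [ 0.48325883 -0.1886048 ] lip mid local [0.00121276 0.00224297]
px bbox [384 215] [413 245]
stamp top ((473.05517578125, -240.49276733398438), (56.49516677856445, 54.87171173095703), 2.6401124000549316)
stamp local [-0.05021546  0.01657958]
corners local [[-0.0206, 0.0426], [-0.0753, 0.0469], [-0.0798, -0.0094], [-0.0251, -0.0137]]
sill z 0.14488815621853252
```

View pics/sidechk.png

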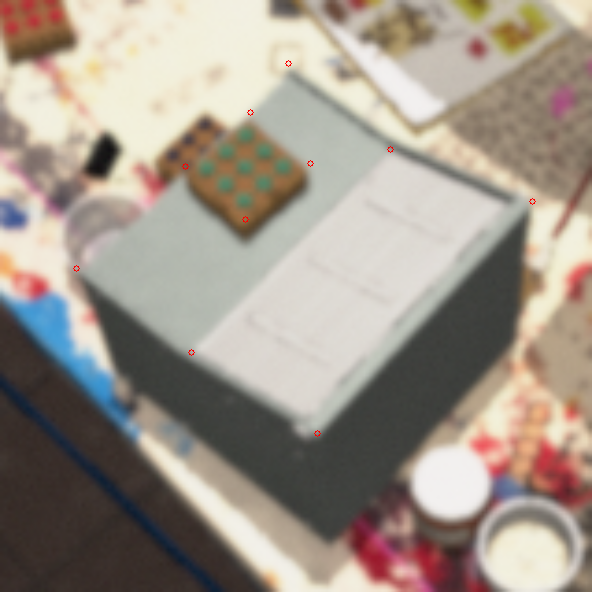

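The side-view overlay agrees within 2–3 mm: box corners ring the real ones, and the stamp's ring points lie on its top corners. The stamp centre is at (0.473, -0.2405) with yaw 2.6°; the sill edge is at about (0.4834, -0.190) with box x pointing at 97.1°.

The fingers will straddle the stamp in line. The front finger drops onto the flap just past the lip, and the rear finger sits behind the stamp. The first move goes to (0.4726, -0.232, 0.20) at yaw 3°.

Request:
apply_moves --xyz '[[0.5,-0.2,0],[1.5,-0.6,0],[2.7,-1.1,0],[3.9,-1.6,0],[5.1,-2.1,0],[6.3,-2.6,0],[7.5,-3.1,0],[8.7,-3.6,0],[9.9,-4.1,0.2],[11.1,-4.6,0.4],[12.0,-5.0,0.7],[12.4,-5.15,0.9],[12.53,-5.21,1.03],[12.53,-5.21,1.03],[12.53,-5.21,1.03],[12.53,-5.21,1.03]]' --rot '[[0,0,1],[0,0,2],[0,0,3],[0,0,4],[0,0,6],[0,0,8],[0,0,10],[0,0,12],[0,0,13],[0,0,14],[0,0,15],[0,0,15.3],[0,0,15.3],[0,0,15.3],[0,0,15.3],[0,0,15.3]]' --hand '[85,85,85,85,85,85,85,85,85,85,85,85,85,85,85,85]'

```text
time: 1.7
tcp_pos: [0.472, -0.2333, 0.2008]
ee_rot: [180.0, -0.0, 2.9]
contact_force: [0.5, -0.3, 0.6]
gripper_width: 0.0849
finger_force: 0.0
```

```bash
python3 - <<'E'
from plant import grab_frame
from h import *
a=grab_frame("side"); b=grab_frame("top")
A=cv2.resize(a["frame"][130:290,220:380],(400,400)); B=cv2.resize(b["frame"][160:320,300:460],(400,400))
cv2.imwrite("pics/pre.png",np.hstack([A,B])[...,::-1])
s=b["z_map"]; 
E
```

```text
(no output)
```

View pics/pre.png

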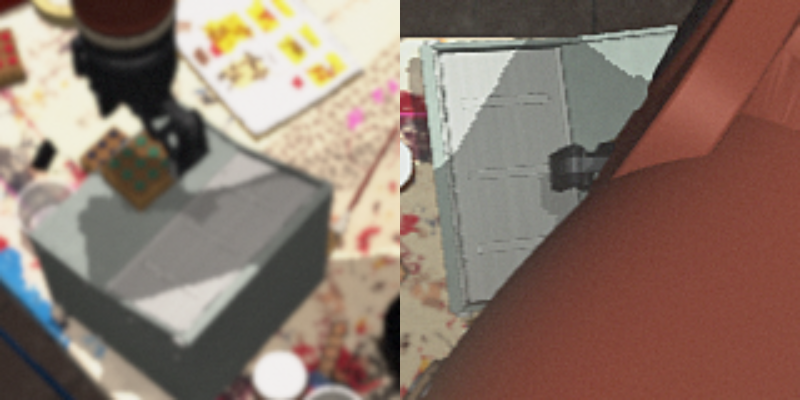

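The front finger is just past the lip (top panel, about (565,165)) and the stamp sits between the fingers (side panel, about (130,170)). Now I lower the hand.

Request:
apply_moves --xyz '[[0,0,0.4],[0,0,0.9],[0,0,1.4],[0,0,1.7],[0,0,1.85],[0,0,1.85],[0,0,1.85]]' --rot '[[0,0,0],[0,0,0],[0,0,0],[0,0,0],[0,0,0],[0,0,0],[0,0,0]]' --hand '[85,85,85,85,85,85,85]'

```text
time: 2.5
tcp_pos: [0.4727, -0.2325, 0.1453]
ee_rot: [180.0, -0.0, 3.0]
contact_force: [0.8, 0.5, 0.4]
gripper_width: 0.0851
finger_force: 0.0
```

Request:
apply_moves --xyz '[[0,0,0.1],[0,0,0.2],[0,0,0.2]]' --rot '[[0,0,0],[0,0,0],[0,0,0]]' --hand '[85,85,85]'

```text
time: 2.8
tcp_pos: [0.4724, -0.2322, 0.1386]
ee_rot: [-180.0, 0.0, 3.0]
contact_force: [0.2, 0.4, -0.3]
gripper_width: 0.0851
finger_force: 0.0
```

Request:
apply_moves --xyz '[[-0.01,-0.1,0],[-0.01,-0.2,0],[-0.02,-0.3,0],[-0.02,-0.3,0]]' --rot '[[0,0,0],[0,0,0],[0,0,0],[0,0,0]]' --hand '[85,85,85,85]'

```text
time: 3.2
tcp_pos: [0.4715, -0.223, 0.1391]
ee_rot: [180.0, -0.0, 3.0]
contact_force: [0.1, 0.2, 0.9]
gripper_width: 0.0849
finger_force: 0.5
```

Request:
apply_moves --xyz '[[-0.01,-0.1,0],[-0.01,-0.2,0],[-0.02,-0.3,0],[-0.03,-0.4,0],[-0.04,-0.5,0],[-0.04,-0.5,0],[-0.04,-0.5,0]]' --rot '[[0,0,0],[0,0,0],[0,0,0],[0,0,0],[0,0,0],[0,0,0],[0,0,0]]' --hand '[85,85,85,85,85,85,85]'

```text
time: 3.9
tcp_pos: [0.4694, -0.208, 0.1388]
ee_rot: [-180.0, 0.0, 3.0]
contact_force: [0.1, 0.5, 1.2]
gripper_width: 0.0851
finger_force: 0.6
```

```bash
python3 - <<'E'
from plant import grab_frame
from h import *
a=grab_frame("side"); b=grab_frame("top")
A=cv2.resize(a["frame"][130:290,220:380],(400,400)); B=cv2.resize(b["frame"][160:320,300:460],(400,400))
cv2.imwrite("pics/mid.png",np.hstack([A,B])[...,::-1])
E
```

```text
(no output)
```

View pics/mid.png

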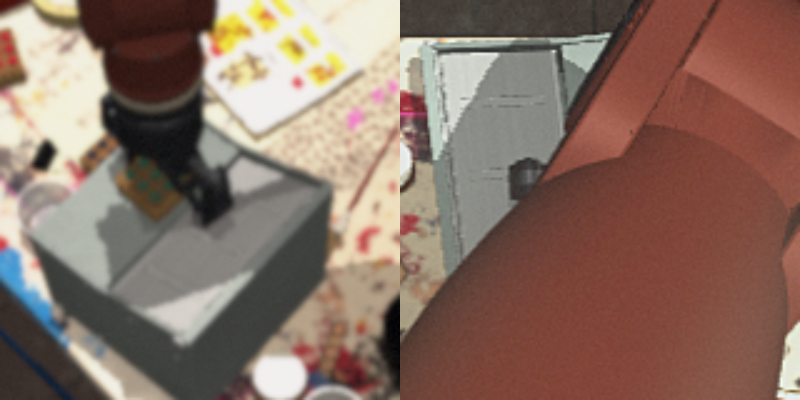

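The flap is partly open under the front finger (side panel (215,200)) and the stamp is sliding squarely, at (150,185). I carry on pushing.

Request:
apply_moves --xyz '[[-0.01,-0.1,0],[-0.01,-0.2,0],[-0.02,-0.3,0],[-0.03,-0.4,0],[-0.03,-0.45,0],[-0.03,-0.45,0],[-0.03,-0.45,0],[-0.03,-0.45,0]]' --rot '[[0,0,0],[0,0,0],[0,0,0],[0,0,0],[0,0,0],[0,0,0],[0,0,0],[0,0,0]]' --hand '[85,85,85,85,85,85,85,85]'

```text
time: 4.8
tcp_pos: [0.4678, -0.1948, 0.1389]
ee_rot: [-180.0, 0.0, 3.0]
contact_force: [-0.6, -0.8, 2.3]
gripper_width: 0.0848
finger_force: 0.8
```

Request:
apply_moves --xyz '[[-0.01,-0.1,0],[-0.01,-0.2,0],[-0.02,-0.3,0],[-0.03,-0.4,0],[-0.04,-0.5,0],[-0.04,-0.6,0],[-0.05,-0.7,0],[-0.05,-0.7,0],[-0.05,-0.7,0],[-0.05,-0.7,0]]' --rot '[[0,0,0],[0,0,0],[0,0,0],[0,0,0],[0,0,0],[0,0,0],[0,0,0],[0,0,0],[0,0,0],[0,0,0]]' --hand '[85,85,85,85,85,85,85,85,85,85]'

```text
time: 5.8
tcp_pos: [0.465, -0.1735, 0.1387]
ee_rot: [-179.9, 0.0, 3.0]
contact_force: [-0.9, -0.6, -0.1]
gripper_width: 0.0849
finger_force: 0.0
```

```bash
python3 - <<'E'
from plant import grab_frame
from h import *
a=grab_frame("side"); b=grab_frame("top")
A=cv2.resize(a["frame"][130:290,220:380],(400,400)); B=cv2.resize(b["frame"][160:320,300:460],(400,400))
cv2.imwrite("pics/m2.png",np.hstack([A,B])[...,::-1])
E
```

```text
(no output)
```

View pics/m2.png

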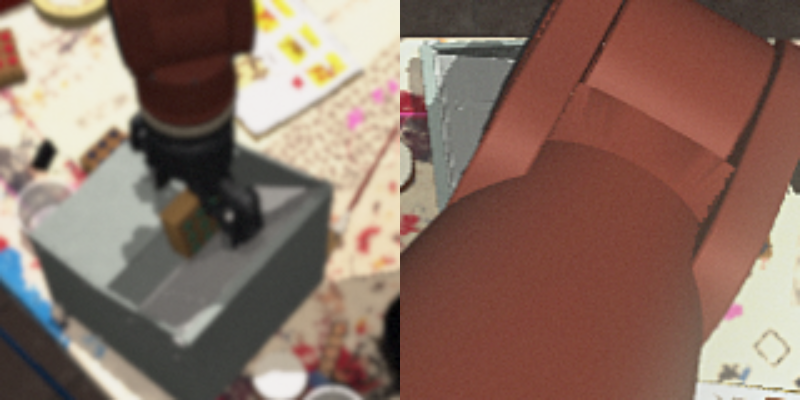

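The stamp has tipped over the edge and stands steeply in the gap (side panel (185,225)), held by the flap, which needs to open wider. I push on about 8 mm, then tilt the hand so the front finger goes lower.

Request:
apply_moves --xyz '[[-0.01,-0.1,0],[-0.01,-0.2,0],[-0.02,-0.27,0],[-0.02,-0.27,0],[-0.02,-0.27,0],[-0.02,-0.27,0]]' --rot '[[0,0,0],[0,0,0],[0,0,0],[0,0,0],[0,0,0],[0,0,0]]' --hand '[85,85,85,85,85,85]'

```text
time: 6.5
tcp_pos: [0.4643, -0.1659, 0.1389]
ee_rot: [-180.0, -0.0, 3.0]
contact_force: [-0.6, -1.4, 0.8]
gripper_width: 0.0847
finger_force: 0.7
```

```bash
python3 - <<'E'
from plant import grab_frame
from h import *
a=grab_frame("side")
cv2.imwrite("pics/m3.png",cv2.resize(a["frame"][150:270,230:370],None,fx=4,fy=4)[...,::-1])
E
```

```text
(no output)
```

View pics/m3.png

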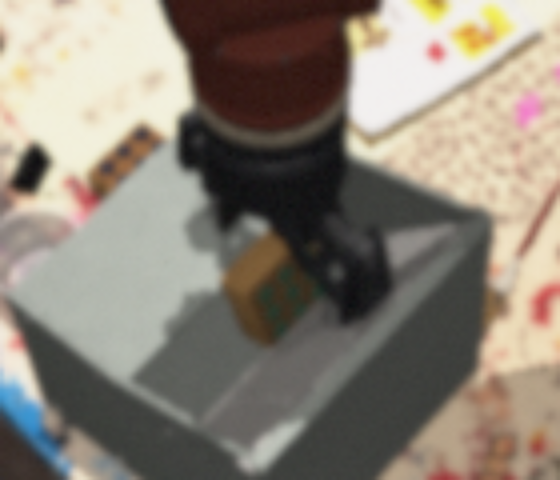

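The stamp still stands in the gap, crop (270,290). The finger is bearing on the flap again at about 1.5 N. I open the flap a little further in small steps.

Request:
apply_moves --xyz '[[0,-0.04,0.03],[0,-0.08,0.06],[-0.01,-0.12,0.1],[-0.01,-0.16,0.1],[-0.01,-0.16,0.1],[-0.01,-0.16,0.1]]' --rot '[[0,0,0],[0,0,0],[0,0,0],[0,0,0],[0,0,0],[0,0,0]]' --hand '[85,85,85,85,85,85]'

```text
time: 7.15
tcp_pos: [0.4639, -0.1619, 0.136]
ee_rot: [179.9, -0.0, 3.0]
contact_force: [0.1, -5.7, 1.8]
gripper_width: 0.085
finger_force: 2.8
```

```bash
python3 - <<'E'
from plant import grab_frame
from h import *
a=grab_frame("side")
hsv=cv2.cvtColor(a["frame"],cv2.COLOR_RGB2HSV)[195:240,280:312]; m=(hsv[...,1]>110)&(hsv[...,0]<25)&(hsv[...,2]>50)
ys,xs=np.nonzero(m); print(len(xs), xs.mean()+280 if len(xs) else 0, ys.min()+195 if len(xs) else 0, ys.max()+195 if len(xs) else 0)
cv2.imwrite("pics/m4.png",cv2.resize(a["frame"][150:270,230:370],None,fx=4,fy=4)[...,::-1])
E
```

```text
31 297.83870967741933 230 239
```

View pics/m4.png

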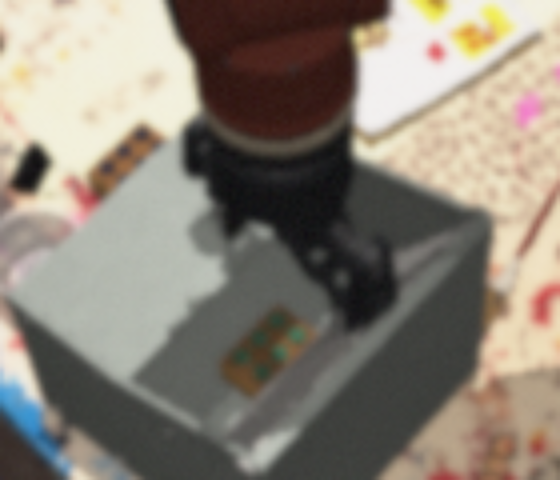

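The stamp has dropped: the crop shows it deep in the box at (265,350), face up. Flap force is 5.7 N, so the finger is still holding it open. I check the stamp's depth before letting go.

```bash
python3 - <<'E'
from plant import grab_frame
from h import *
a=grab_frame("side")
o=np.array([.4834,-.1895]);ex=np.array([-.1244,.9922]);E=np.c_[ex,[-ex[1],ex[0]]]
for p in [(288,242),(292,243),(296,238),(300,233),(304,230)]:
    q=depthpts(a,[p])[0]; print(p,((q[:2]-o)@E).round(3),q[2].round(3))
E
```

```text
(288, 242) [ 0.001 -0.014] 0.032
(292, 243) [ 0.01  -0.008] 0.029
(296, 238) [0.009 0.009] 0.03
(300, 233) [0.008 0.025] 0.033
(304, 230) [0.01  0.038] 0.032
```

The stamp's top is at 0.031 m, which means it is flat on the box floor. I draw the hand back and up.

Request:
apply_moves --xyz '[[0.02,0.3,0],[0.05,0.7,0],[0.08,1.1,0],[0.11,1.5,0],[0.11,1.6,-0.4],[0.11,1.6,-0.9],[0.11,1.6,-1.5],[0.11,1.6,-2.2],[0.11,1.6,-3],[0.11,1.6,-3.8],[0.11,1.6,-4.2],[-1,3,-4.2],[-2,4.5,-4.2],[-3,6,-4.2],[-3.5,7,-4.2],[-3.5,7,-4.2],[-3.5,7,-4.2],[-3.5,7,-4.2]]' --rot '[[0,0,0],[0,0,0],[0,0,0],[0,0,0],[0,0,0],[0,0,0],[0,0,0],[0,0,0],[0,0,0],[0,0,0],[0,0,0],[0,0,0],[0,0,0],[0,0,0],[0,0,0],[0,0,0],[0,0,0],[0,0,0]]' --hand '[85,85,85,85,85,85,85,85,85,85,85,85,85,85,85,85,85,85]'

```text
time: 9.05
tcp_pos: [0.3697, -0.3758, 0.2614]
ee_rot: [-179.9, 0.0, 3.0]
contact_force: [0.0, 0.0, -0.4]
gripper_width: 0.085
finger_force: 0.0
```

```bash
python3 - <<'E'
from plant import grab_frame,bot
from h import *
a=grab_frame("side"); b=grab_frame("top"); b0=pickle.load(open("top.pkl","rb"))
for p in [(345,228),(368,200),(345,260),(355,245)]: print(p,depthpts(b0,[p])[0].round(4),depthpts(b,[p])[0].round(4))
A=cv2.resize(a["frame"][130:330,200:400],(400,400)); B=cv2.resize(b["frame"][140:340,260:460],(400,400))
cv2.imwrite("pics/end.png",np.hstack([A,B])[...,::-1]); s=bot.get_state(); print(s["time"],s["tcp_pos"],s["contact_force"])
E
```

```text
(345, 228) [ 0.4763 -0.1393  0.1659] [ 0.4761 -0.1392  0.1682]
(368, 200) [ 0.5329 -0.1851  0.1468] [ 0.5333 -0.1854  0.144 ]
(345, 260) [ 0.4154 -0.1392  0.1681] [ 0.4153 -0.1392  0.1695]
(355, 245) [ 0.4442 -0.1587  0.1603] [ 0.4441 -0.1586  0.1612]
9.15 [ 0.37017426 -0.37551337  0.26173722] [ 0.31416721 -0.24717962  0.06767951]
```

View pics/end.png

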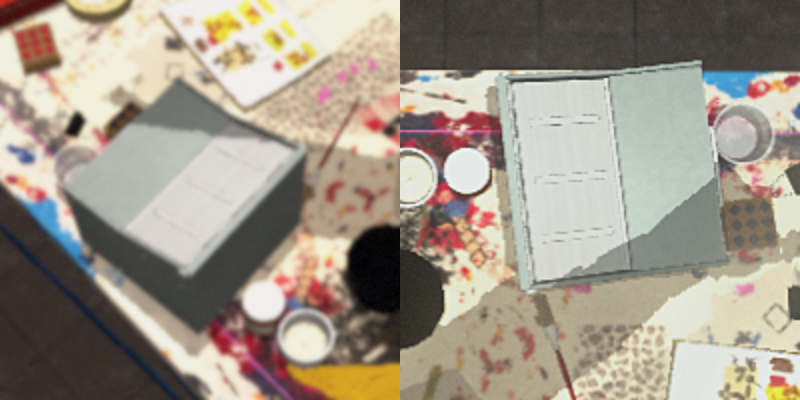

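The flap is shut (top panel (570,180)) at its starting depths, the sill is empty, the bystanders are in place, and the hand is clear.

```bash
python3 -c "
from plant import bot
print(bot.sign_off())"
```

```text
the job is handed in; nothing more can be done
None
```

The stamp lies flat on the floor of the wash-up box, the flap is shut, the bystanders stand where they were and the hand is clear; I handed the job in at about 9 s, and no verdict came back.

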